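Clock a lock barrel to zero and hold the index plunger out

TASK

The round brass lock barrel sits in the bore of the green pinning head with its lug off the zero line. Leaving the head pinned and the barrel seated, turn the barrel until its lug points straight along the red zero line and let go of it; then take the black knob of the sprung index plunger, pull it fully back so that its pin is clear of its seat hole, and finish while still holding it there so that I can swing the head to the next chamber. Do not turn the head yourself, and leave the oil bottle and the brass lock cylinder behind the pinning head where they are.

Things in the scene. Friction and masses are not known exactly. Their poses are not given: they have to be found in the camera images.
- pinning_head: Green cast base, fixed to the worktop, 150 x 104 x 16 mm. Origin on the worktop under the turning head's axis; +z is that upright axis, -x points from it to the plunger. Base spans x -88 to 62, y +-52 mm; a bracket 40 mm wide (y), up to z 55 mm, stands at x -58 to -76 mm and carries the plunger; a 17 mm sleeve projects from it to x -90 mm.
- head (a joint): Turning head (rad, counter-clockwise from above positive, starts at 0 = zero): steel index plate of 104 mm diameter, z 31 to 47 mm, eight radial seat holes round its rim; on it a dark fluted chuck of 64 mm diameter up to z 66 mm with an upright 28 mm bore, floor at z 36 mm. The plunger's pin, 8 mm deep in one hole, locks it (1 degree of play); with the pin out it turns with slight friction.
- zero_line (a point): Point on the red zero line, on the top face of the chuck, 25 mm from the head's axis (x -25, y 0, z 66.5 mm of the pinning head while the head is at zero). The line, 2.8 mm wide, runs radially outwards over the chuck's top, down its side and over the index plate, on the side of the plunger.
- barrel: Loose brass lock barrel, 0.12 kg, upright in the bore with 1 mm of play all round. Origin at the centre of its underside, on the bore's floor (36 mm above the worktop); z along its axis. Body 26 mm diameter, sunk in the bore; above it a collar of 32 mm diameter, 30.5 to 48.5 mm above the origin, stands 18 mm out of the chuck: grip it there. It turns freely by hand.
- lug_tip (a point): Outer end of the barrel's lug, 25 mm from its axis, 34.5 mm above its origin. The lug, 6 mm wide, sticks out of the collar towards the barrel's -x, 31 to 38 mm above the origin; close the fingers at right angles to it. It starts 35 to 85 degrees off the zero line, always counter-clockwise of it from above. Lined up, it is right above zero_line (4 mm higher).
- barrel_grip (a point): Point on the barrel's axis 42.5 mm above its origin, at the height to grip the collar (32 mm diameter); its x, y, z are the barrel's.
- index_plunger (a joint): Sprung index plunger (m): 0 = pin home in its seat hole, grows as the knob is pulled away from the head along the pinning head's -x; the pin is clear of the hole from 0.008, stop at 0.012. The spring takes 6 N to start and 12 N at the stop, and pulls the pin home again if let go.
- plunger_knob (a point): Middle of the black knurled plunger knob, a lying cylinder of 26 mm diameter and 26 mm length whose axis is level, 39 mm above the worktop; moves with the plunger; with the pin home it lies 107 mm from the head's axis. Its -x is the direction to pull. Knob free on both sides and above; the worktop lies below it.
- oil_bottle: Small upright oil bottle with a red nozzle, 42 mm diameter, 131 mm tall, loose bystander; origin at the centre of its foot.
- lock_cylinder: Brass euro profile lock cylinder lying on its side, 33 x 65 x 17 mm, loose bystander; origin under its centre.
- key_duplicator: Dark key duplicating machine, fixed, to the right of the pinning head, about 0.29 (x) x 0.37 (y) m, machine 0.2 m tall and its lamp 0.35 m; it spans x 0.45 to 0.74 m, y -0.32 to 0.05 m, so the straight way from the arm's start to the pinning head runs into it: come in round its front. A tall key mill stands on the other side, from y 0.42 m on.
There are look-alikes about, which are no part of the job. What is meant by the barrel is not pink, and is the smaller of those in its own colour.

How it is judged:
By the outcome, as a careful person would: the job done as asked, in the order asked, and still so for the second after the job is handed in, while the arm keeps its last pose, push and grip.
It also fails if it takes over 50 s, if anything falls off the work surface, if the arm or the gripper's body presses on something with over 40 N, if the wrist force passes 120 N, or if a joint passes its speed limit or range.

ROBOT

A 6-joint arm with a two-finger parallel gripper is mounted at the origin on a cart in front of the work surface, level with it; the furniture and walls round the work are solid. World frame = base frame: x ahead of the robot, y to its left, z up, the work surface at z = 0. Lengths are in m, angles in rad, forces in N, time in s.
With the tool pointing down it reaches from about 0.25 to 0.775 m from the base axis. Payload 4 kg.
Tool frame: the origin (TCP) lies at the very end of the fingers, on their centre line; the grasp point (between the pads) lies 19 mm behind it; z points along the fingers, y is the line along which they close (so a half turn about z gives the same grasp; the last joint's range is limited). The gripper opens to 94 mm and grips with 3 to 60 N. Pads are 16 mm wide; open, the fingers measure 119 mm over their backs; the gripper's body (75 mm by 177 mm) begins 78 mm behind the grasp point.
Start: joints at [1.084, 0.087, 1.371, -0, 1.684, -0.103], TCP at [0.206, 0.51, 0.206] pointing down, gripper open.
Joint ranges: [-3.1, 3.1], [-0.76, 2.03], [0.27, 2.55], [-1.08, 4.22], [0.17, 2.65], [-2.57, 2.57]. Speed limits (rad/s): [2.79, 2.79, 3.14, 3.14, 3.14, 3.14].

INTERFACE

Orientations are given as a unit quaternion [w, x, y, z].
In Python, from bench import sensors, grab_frame, robot gives the robot as it stands.
- The arm moves only by the tool send_rows, never from a script. Its argument "steps" is one flat list of numbers, 7 for each row, row after row: the turn, a rotation vector about the tool's x, y, z as a fraction of full scale, then the shift along the tool's x, y, z as a fraction of full scale, then the opening, from 0 (shut) to 1 (fully open). In form: [ax, ay, az, dx, dy, dz, fingers, ax, ay, az, dx, dy, dz, fingers, ...]. A call has 1 to 20 rows; each row shifts and turns the commanded pose from where the row before left it, along the tool's axes as they then stand; what a row does not reach is not made up. Full scale, the value 1, is 0.02 m for a shift and 360 degrees for a turn. A row lasts 1/12 s, in which the tool goes at most 41.7 mm and 7.16 degrees, less where a joint would pass 70% of its speed; a pose out of reach is approached as far as the arm can. A call with a number of a shift or a turn outside -1 to 1 is refused whole. A call with a gripper value outside its range is refused whole. The fingers move at their own pace and stop on an object; the grip force is fixed at half the most. Time passes only in rows, so rows that do not move let the fingers close. It gives the time, the measured TCP pose, the force, the opening and the grip force at its end, in the units of the state.
- sensors.state(): the state, without advancing time (a new reading comes with each control period).
- grab_frame(name): name is "scene" or "top"; returns a dict with "img" (480x640x3 uint8, red, green, blue), "fov_y" (degrees; the focal length in pixels is half the picture's height over the tangent of half this angle, whatever the lens; pixels are square), "cx", "cy" (the principal point, pixels), "world_from_camera" (4x4, takes a point from camera to world coordinates). Camera axes: x right, y up, looking along -z (the intrinsics and any distortion apply to the point x, -y, -z); pixel columns grow to the right and rows downward; lengths in m; the calibration is good to about 2 mm. A picture is of the moment at which its call begins. There is no depth.
- robot.sign_off(): hands the job in; it is judged then, once.
The state is a dict: "clock": time; "qpos": joint angles; "qd": joint speeds; "joint_efforts": joint torques, N m; "position": TCP position; "orientation": TCP orientation; "ft_force": force on the tool from outside, world axes, zero at the start; "torque": the same for the moment, N m; "gripper_width": opening from 0.0 (shut) to 1.0 (fully open); "gripper_force": force on a finger pad.
Only numpy, scipy, OpenCV 4.12 (cv2) and the standard library are available. Lean on these libraries where they do the work, as an engineer would, in place of code of your own. Each camera call takes 0.05 s, during which the arm holds its last target. There are 200 camera calls.

## Working session

There is one attempt and no reset: what is moved stays moved. The work goes in short steps, Python scripts to look and compute and a tool call to move; the robot and the scene stay as the last step left them, time stands still between calls to the robot, and variables do not carry over. Pictures are saved under pics/ and viewed, at most 10 in all, crops included, and the job is handed in when it is done.

Besides the shell and the picture viewer there is one more tool, called after "Request:" as name(argument=value, ...) on one line, values as JSON. send_rows: Moves the arm, as the interface text tells. Its arguments: {"type":"object","properties":{"steps":{"type":"array"}},"required":["steps"]}

```bash
ls; mkdir -p pics; python3 - <<'E'
from bench import sensors, grab_frame
import cv2
s=sensors.state();print(s)
for n in("scene","top"):
    f=grab_frame(n);cv2.imwrite(f"pics/{n}0.png",f["img"][:,:,::-1])
    print({k:v for k,v in f.items() if k!="img"})
E
```

```text
pics
{'clock': 0.0, 'qpos': array([ 1.08391868e+00,  8.79673197e-02,  1.37226425e+00, -4.39547248e-05,
        1.68360880e+00, -1.03145739e-01]), 'qd': array([-0.00045392, -0.00066113, -0.00033906,  0.00162164,  0.00031938,
        0.00026895]), 'joint_efforts': array([-6.75775882e-04, -3.40203452e+01, -3.02416849e+01,  7.17112608e-02,
        3.31567973e-02, -1.90738979e-04]), 'position': array([0.20568905, 0.50948544, 0.2042924 ]), 'orientation': array([-3.05864846e-04,  1.90693224e-01,  9.81649037e-01, -1.08165230e-03]), 'ft_force': array([ 0.41437437, -0.66136788,  0.62591268]), 'torque': array([-0.03907155,  0.00400601, -0.01556836]), 'gripper_force': 0.0, 'gripper_width': 0.9990773691330758}
{'fov_y': 44.8252234824636, 'cx': 315.791987144463, 'cy': 230.9823755193293, 'world_from_camera': array([[-0.63292421,  0.60291534, -0.48569541,  0.19865194],
       [-0.77408654, -0.50417812,  0.38287655,  0.40950018],
       [-0.01403485,  0.61830212,  0.78581519,  0.76364842],
       [ 0.        ,  0.        ,  0.        ,  1.        ]])}
{'fov_y': 43.11388842559562, 'cx': 330.29439538346173, 'cy': 242.42828990619665, 'world_from_camera': array([[ 0.01918366,  0.98419618, -0.17603942,  0.4804967 ],
       [-0.99940883,  0.02390059,  0.02471355,  0.10596658],
       [ 0.02853043,  0.17546125,  0.98407285,  0.96364202],
       [ 0.        ,  0.        ,  0.        ,  1.        ]])}
```

View pics/scene0.png

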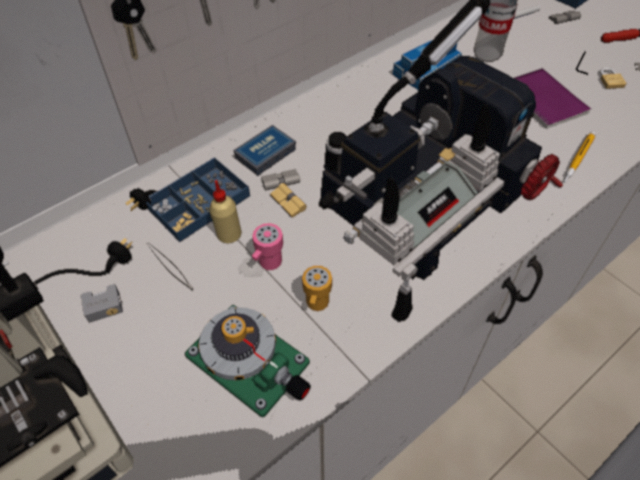

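View pics/top0.png

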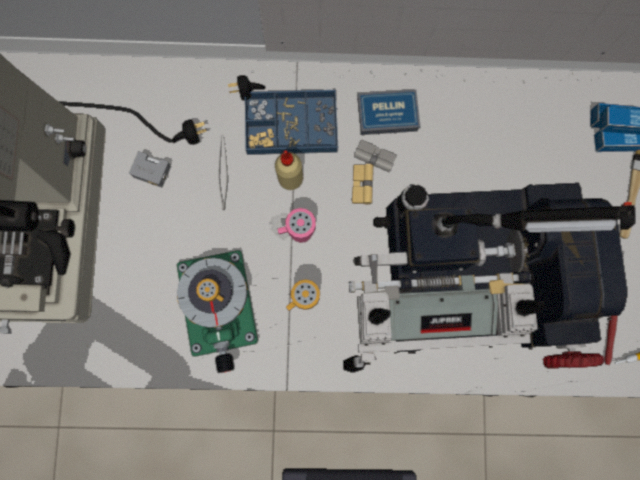

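The scene view shows the green head near (237,345), with the knob at (295,385) and an orange barrel with a lug in the bore. In the top view the head is at (210,290) and the knob at (225,362). The pink and larger orange barrels, at (300,223) and (305,294), are decoys. I'll zoom in next.

```bash
cat > h.py <<'E'
import numpy as np,cv2
from bench import sensors,grab_frame
def ray(f,u,v):
    F=240/np.tan(np.radians(f["fov_y"]/2));M=f["world_from_camera"]
    d=M[:3,:3]@np.array([(u-f["cx"])/F,-(v-f["cy"])/F,-1]);return M[:3,3],d/np.linalg.norm(d)
def onz(f,u,v,z):
    o,d=ray(f,u,v);return o+d*(z-o[2])/d[2]
def pix(f,p):
    F=240/np.tan(np.radians(f["fov_y"]/2));M=f["world_from_camera"]
    c=M[:3,:3].T@(np.asarray(p)-M[:3,3]);return f["cx"]+F*c[0]/-c[2],f["cy"]-F*c[1]/-c[2]
def orange(f,roi):
    x0,x1,y0,y1=roi;h=cv2.cvtColor(f["img"],cv2.COLOR_RGB2HSV)
    m=cv2.inRange(h,(10,110,80),(28,255,255));k=np.zeros_like(m);k[y0:y1,x0:x1]=m[y0:y1,x0:x1];return k
def red(f,roi):
    x0,x1,y0,y1=roi;h=cv2.cvtColor(f["img"],cv2.COLOR_RGB2HSV)
    m=cv2.inRange(h,(0,130,90),(7,255,255))|cv2.inRange(h,(172,130,90),(180,255,255));k=np.zeros_like(m);k[y0:y1,x0:x1]=m[y0:y1,x0:x1];return k
E
python3 - <<'E'
from h import *
ims=[]
for n,(x,y) in(("scene",(180,290)),("top",(160,235))):
    f=grab_frame(n);c=f["img"][y:y+145,x:x+145][:,:,::-1]
    ims.append(cv2.resize(c,(400,400),interpolation=cv2.INTER_CUBIC))
    roi=(x,x+145,y,y+145)
    for nm,m,z in(("orange",orange(f,roi),.0845),("red",red(f,roi),.0665)):
        v,u=np.nonzero(m);print(n,nm,len(u))
        if len(u):print(u.min(),u.max(),v.min(),v.max(),u.mean(),v.mean(),onz(f,u.mean(),v.mean(),z))
cv2.imwrite("pics/crop1.png",np.hstack(ims))
E
```

```text
scene orange 739
221 324 290 377 273.16102841677946 316.2083897158322 [0.54295216 0.21372767 0.0845    ]
scene red 89
243 308 338 397 262.2696629213483 355.9438202247191 [0.51362622 0.25490633 0.0665    ]
top orange 429
196 304 278 309 245.35198135198135 293.3076923076923 [0.56021657 0.20505753 0.0845    ]
top red 40
210 216 301 322 212.6 308.875 [0.53801362 0.25385401 0.0665    ]
```

View pics/crop1.png

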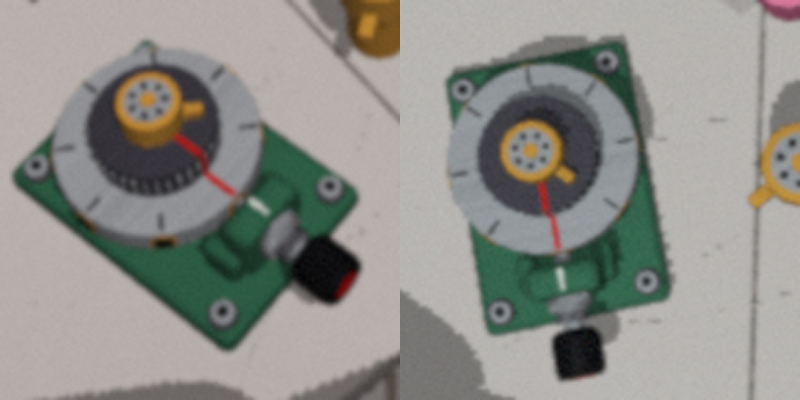

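The crop shows the barrel's face centre at (148,100) in the scene and (130,151) in the top view. The lug lies about 55° counter-clockwise of the red line, and the knob hangs off the robot side. The base corners are visible too.

```bash
cat >> h.py <<'E'
def tri(rs):
    A=sum(np.eye(3)-np.outer(d,d) for o,d in rs);b=sum((np.eye(3)-np.outer(d,d))@o for o,d in rs);return np.linalg.solve(A,b)
E
python3 - <<'E'
from h import *
s=grab_frame("scene");t=grab_frame("top");k=145/400
S=lambda x,y:(180+x*k,290+y*k)
T=lambda x,y:(160+x*k,235+y*k)
print("barrel tri",tri([ray(s,*S(148,100)),ray(t,*T(130,151))]), onz(s,*S(148,100),.0845),onz(t,*T(130,151),.0845))
c=[onz(t,*T(*p),.016)[:2] for p in((49,78),(226,42),(269,297),(88,333))]
print("top corners",np.round(c,4),np.mean(c,0))
c2=[onz(s,*S(*p),.016)[:2] for p in((15,177),(357,195),(228,349))]
print("scene corners",np.round(c2,4))
# plate ellipses (grey) via contour
for n,f,(x,y) in(("scene",s,(180,290)),("top",t,(160,235))):
    h=cv2.cvtColor(f["img"],cv2.COLOR_RGB2HSV)[y:y+145,x:x+145]
    g=(cv2.inRange(h,(35,90,30),(90,255,255)));v,u=np.nonzero(g)
    r=cv2.minAreaRect(np.c_[u+x,v+y].astype(np.float32));print(n,"green",[np.round(onz(f,*p,.012)[:2],4) for p in cv2.boxPoints(r)])
    m=red(f,(x,x+145,y,y+145))
    v,u=np.nonzero(m);P=np.array([onz(f,a,b,.0665)[:2] for a,b in zip(u,v)]);print(np.round(P[::3],4).tolist())
print("lug",onz(t,*T(167,173),.0705),onz(s,*S(200,108),.0705))
print("knob",tri([ray(t,*T(179,353)),ray(s,*S(325,268))]),onz(t,*T(179,353),.045))
print("chuck c top",onz(t,*T(140,155),.066), onz(s,*S(154,125),.066))
E
```

```text
barrel tri [0.56512683 0.26151379 0.08133159] [0.56416502 0.26288381 0.0845    ] [0.56416543 0.26019813 0.0845    ]
top corners [[0.6111 0.3202]
 [0.6342 0.2211]
 [0.4911 0.1909]
 [0.4695 0.2898]] [0.55146871 0.25548558]
scene corners [[0.6077 0.3254]
 [0.4887 0.1974]
 [0.4662 0.2942]]
scene green [array([0.6108, 0.3266]), array([0.6482, 0.224 ]), array([0.4903, 0.1963]), array([0.4651, 0.2933])]
[[0.5503, 0.2583], [0.5491, 0.2592], [0.5488, 0.2611], [0.5462, 0.258], [0.5467, 0.2609], [0.5441, 0.2578], [0.5446, 0.2607], [0.5421, 0.2576], [0.5426, 0.2605], [0.54, 0.2575], [0.5397, 0.2593], [0.5371, 0.2563], [0.5368, 0.2581], [0.5342, 0.2551], [0.5339, 0.2569], [0.5319, 0.2568], [0.5298, 0.2566], [0.5283, 0.2593], [0.5263, 0.2591], [0.5223, 0.2588], [0.5191, 0.2594], [0.5171, 0.2593], [0.5143, 0.2581], [0.5115, 0.2569], [0.5095, 0.2567], [0.4392, 0.2381], [0.439, 0.2399], [0.438, 0.2407], [0.4378, 0.2425], [0.4381, 0.247], [0.4363, 0.2468]]
top green [array([0.6131, 0.3255]), array([0.6349, 0.2245]), array([0.4906, 0.1912]), array([0.4702, 0.2898])]
[[0.5494, 0.2583], [0.548, 0.2582], [0.5465, 0.2581], [0.545, 0.258], [0.5436, 0.2565], [0.5422, 0.255], [0.5407, 0.2549], [0.5393, 0.2548], [0.5378, 0.2547], [0.5364, 0.2532], [0.5335, 0.253], [0.5277, 0.2498], [0.5234, 0.2481], [0.5191, 0.2479]]
lug [0.55425286 0.24250925 0.0705    ] [0.55187878 0.24285721 0.0705    ]
knob [0.46085159 0.2373822  0.03501123] [0.46025254 0.23512632 0.045     ]
chuck c top [0.56390657 0.25802066 0.066     ] [0.5608931  0.26438595 0.066     ]
```

Request:
send_rows(steps=[0,0,0.0194,0,0,0,1,0,0,0.0194,0,0,0,1,0,0,0.0194,0,0,0,1,0,0,0.0194,0,0,0,1,0,0,0.0194,0,0,0,1,0,0,0.0194,0,0,0,1,0,0,0.0194,0,0,0,1,0,0,0.0194,0,0,0,1,0,0,0.0194,0,0,0,1,0,0,0.0194,0,0,0,1,0,0,0.0194,0,0,0,1,0,0,0.0194,0,0,0,1,0,0,0.0194,0,0,0,1,0,0,0.0194,0,0,0,1])

```text
clock: 1.47
position: [0.2059, 0.51, 0.2054]
orientation: [0.0, 0.867, 0.499, -0.0]
ft_force: [-0.0, -0.6, -0.4]
gripper_width: 1.001
gripper_force: 0.0
```

```bash
cat >> h.py <<'E'
from scipy.spatial.transform import Rotation as Ro
def pose():
    s=sensors.state();q=s["orientation"];R=Ro.from_quat([*q[1:],q[0]]).as_matrix();return s,R
def report():
    s,R=pose();print("t",s["clock"],"p",np.round(s["position"],4),"yaw_y",np.degrees(np.arctan2(R[1,1],R[0,1])).round(2),"z",R[:,2].round(4),"F",s["ft_force"].round(1),"T",s["torque"].round(2),"w",round(s["gripper_width"]*94,1),s["gripper_force"],"q",s["qpos"].round(2))
def go(*pts):
    s,R=pose();p=s["position"]
    for t in pts:
        d=R.T@(np.array(t)-p)/.02;n=int(np.ceil(abs(d).max()));print(t,"units",d.round(3),"rows",n,"each",(d/n).round(3));p=np.array(t)
E
python3 -c "
from h import *
report();go((.28,.261,.2),(.5635,.261,.17),(.5635,.261,.12))"
```

```text
t 1.4667 p [0.2059 0.51   0.2054] yaw_y -30.11 z [-1.e-04 -1.e-04 -1.e+00] F [-0.  -0.6 -0.4] T [-0.08  0.06 -0.03] w 94.1 0.0 q [1.08 0.09 1.37 0.   1.68 1.61]
(0.28, 0.261, 0.2) units [-8.91   9.449  0.27 ] rows 10 each [-0.891  0.945  0.027]
(0.5635, 0.261, 0.17) units [ 7.111 12.262  1.499] rows 13 each [0.547 0.943 0.115]
(0.5635, 0.261, 0.12) units [0.  0.  2.5] rows 3 each [0.    0.    0.833]
```

Request:
send_rows(steps=[0,0,0,-0.89,0.945,0.027,1,0,0,0,-0.89,0.945,0.027,1,0,0,0,-0.89,0.945,0.027,1,0,0,0,-0.89,0.945,0.027,1,0,0,0,-0.89,0.945,0.027,1,0,0,0,-0.89,0.945,0.027,1,0,0,0,-0.89,0.945,0.027,1,0,0,0,-0.89,0.945,0.027,1,0,0,0,-0.89,0.945,0.027,1,0,0,0,-0.89,0.945,0.027,1])

```text
clock: 2.3
position: [0.2817, 0.2605, 0.2001]
orientation: [-0.0, 0.865, 0.502, 0.0]
ft_force: [0.8, -0.2, 0.8]
gripper_width: 1.0
gripper_force: 0.0
```

Request:
send_rows(steps=[0,0,0,0.547,0.943,0.115,1,0,0,0,0.547,0.943,0.115,1,0,0,0,0.547,0.943,0.115,1,0,0,0,0.547,0.943,0.115,1,0,0,0,0.547,0.943,0.115,1,0,0,0,0.547,0.943,0.115,1,0,0,0,0.547,0.943,0.115,1,0,0,0,0.547,0.943,0.115,1,0,0,0,0.547,0.943,0.115,1,0,0,0,0.547,0.943,0.115,1,0,0,0,0.547,0.943,0.115,1,0,0,0,0.547,0.943,0.115,1,0,0,0,0.547,0.943,0.115,1,0,0,0,0,0,0.8,1,0,0,0,0,0,0.8,1,0,0,0,0,0,0.8,1])

```text
clock: 3.63
position: [0.5657, 0.2633, 0.1214]
orientation: [-0.0, 0.865, 0.502, 0.0]
ft_force: [-0.3, -0.6, -0.1]
gripper_width: 1.003
gripper_force: 0.0
```

```bash
python3 -c "
from h import *
report();go((.5635,.261,.069))
f=grab_frame('scene');cv2.imwrite('pics/s2.png',f['img'][:,:,::-1])"
```

```text
t 3.6333 p [0.5657 0.2633 0.1214] yaw_y -29.79 z [ 2.e-04  1.e-04 -1.e+00] F [-0.3 -0.6 -0.1] T [-0.04  0.06  0.02] w 94.3 0.0 q [0.34 0.28 1.31 0.   1.55 0.86]
(0.5635, 0.261, 0.069) units [-0.154 -0.038  2.621] rows 3 each [-0.051 -0.013  0.874]
```

View pics/s2.png

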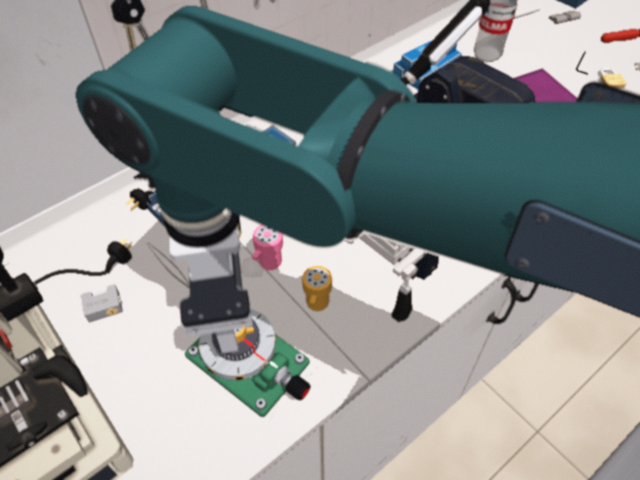

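The gripper is above the head, with its fingers either side of the barrel and nothing in the way. I'll descend and close.

Request:
send_rows(steps=[0,0,0,-0.05,0,0.84,1,0,0,0,-0.05,0,0.84,1,0,0,0,-0.05,0,0.84,1,0,0,0,0,0,0,0.6,0,0,0,0,0,0,0.6])

```text
clock: 4.1
position: [0.5629, 0.2606, 0.0711]
orientation: [-0.0, 0.865, 0.502, -0.001]
ft_force: [0.1, -0.4, 0.2]
gripper_width: 0.895
gripper_force: 0.0
```

```bash
python3 -c "
from h import *
report()
f=grab_frame('scene');report();c=f['img'][270:420,150:350][:,:,::-1];cv2.imwrite('pics/s3.png',cv2.resize(c,(800,600),interpolation=cv2.INTER_CUBIC))
for p in((.5640,.2615,.0845),(.5395,.2563,.0665)):print(pix(f,p))"
```

```text
t 4.1 p [0.5629 0.2606 0.0711] yaw_y -29.77 z [-2.3e-03 -7.0e-04 -1.0e+00] F [ 0.1 -0.4  0.2] T [-0.04  0.09  0.04] w 84.2 0.0 q [0.34 0.3  1.39 0.   1.45 0.86]
t 4.15 p [0.5638 0.2609 0.0725] yaw_y -29.77 z [ 4.e-04  3.e-04 -1.e+00] F [ 0.1 -0.4  1.1] T [-0.11  0.11  0.02] w 80.2 0.0 q [0.34 0.3  1.38 0.   1.45 0.86]
(np.float64(234.58912594159995), np.float64(325.7408300255158))
(np.float64(249.9472292759076), np.float64(342.7675099121313))
```

View pics/s3.png

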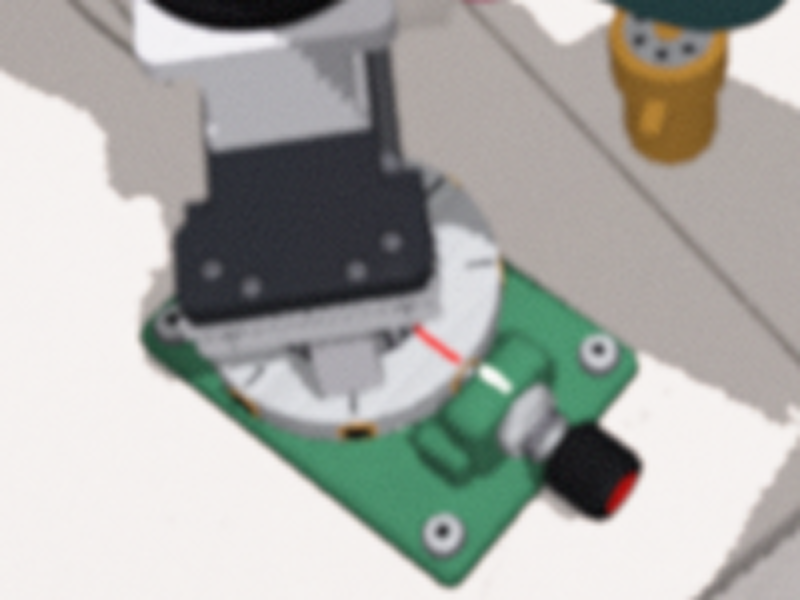

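The fingers straddle the collar, near crop position (345,360), just above the chuck. I'll lower slightly and close.

Request:
send_rows(steps=[0,0,0,0,0,0.1,0.6,0,0,0,0,0,0,0.4,0,0,0,0,0,0,0.4,0,0,0,0,0,0,0.4,0,0,0,0,0,0,0.25,0,0,0,0,0,0,0.25,0,0,0,0,0,0,0.25,0,0,0,0,0,0,0.25,0,0,0,0,0,0,0.25,0,0,0,0,0,0,0.25,0,0,0,0,0,0,0.25])

```text
clock: 5.07
position: [0.5656, 0.2598, 0.0704]
orientation: [0.002, 0.865, 0.501, 0.002]
ft_force: [3.8, -2.6, -0.4]
gripper_width: 0.333
gripper_force: 30.0
```

```bash
python3 -c "
from h import *
report()"
```

```text
t 5.0667 p [0.5656 0.2598 0.0704] yaw_y -29.81 z [ 0.0043 -0.0012 -1.    ] F [ 3.8 -2.6 -0.4] T [-0.52 -0.78 -0.  ] w 31.3 29.974429607391357 q [ 0.34  0.3   1.39 -0.    1.45  0.86]
```

Request:
send_rows(steps=[0,0,0,0,0.05,0,0.25,0,0,0.0167,0,0,0,0.25,0,0,0.0167,0,0,0,0.25,0,0,0.0167,0,0,0,0.25,0,0,0.0167,0,0,0,0.25,0,0,0.0167,0,0,0,0.25,0,0,0.0167,0,0,0,0.25,0,0,0.0167,0,0,0,0.25,0,0,0.0167,0,0,0,0.25,0,0,0,0,0,0,0.25])

```text
clock: 5.9
position: [0.5655, 0.2601, 0.0703]
orientation: [0.0, 0.995, 0.105, 0.001]
ft_force: [3.4, -2.6, 0.2]
gripper_width: 0.335
gripper_force: 30.0
```

```bash
python3 -c "
from h import *
report()
f=grab_frame('scene');report();c=f['img'][290:380,185:305][:,:,::-1];cv2.imwrite('pics/s4.png',cv2.resize(c,(800,600),interpolation=cv2.INTER_CUBIC))"
```

```text
t 5.9 p [0.5655 0.2601 0.0703] yaw_y -77.98 z [ 2.4e-03  1.0e-04 -1.0e+00] F [ 3.4 -2.6  0.2] T [-0.31 -0.62  0.03] w 31.4 29.973736703395844 q [ 0.34  0.31  1.39 -0.    1.45  1.7 ]
t 5.95 p [0.5656 0.26   0.0704] yaw_y -77.77 z [ 2.5e-03  1.0e-04 -1.0e+00] F [ 4.2 -0.7  1.5] T [-0.37 -0.68 -0.01] w 31.2 29.973401427268982 q [ 0.34  0.31  1.39 -0.    1.45  1.7 ]
```

View pics/s4.png

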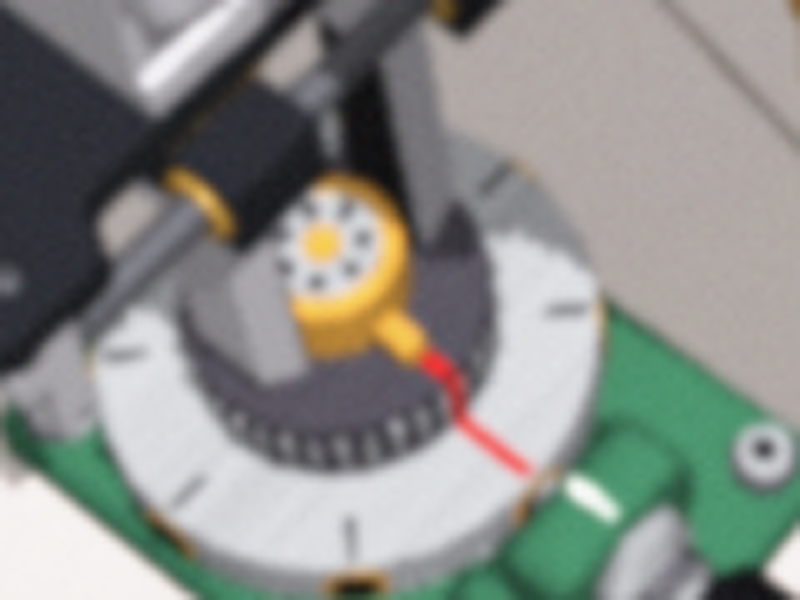

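The lug now points at the start of the red line, at crop position about (425,357). I'll release, lift, and look again before going to the knob.

Request:
send_rows(steps=[0,0,0,0,0,0,0.7,0,0,0,0,0,0,0.7,0,0,0,0,0,0,0.7,0,0,0,0,0,0,0.7,0,0,0,0,0,0,0.7,0,0,0,0,0,-0.75,0.7,0,0,0,0,0,-0.75,0.7,0,0,0,0,0,-0.75,0.7,0,0,0,-0.89,0,0,0.7,0,0,0,-0.89,0,0,0.7,0,0,0,-0.89,0,0,0.7,0,0,0,-0.89,0,0,0.7,0,0,0,-0.89,0,0,0.7,0,0,0,-0.89,0,0,0.7,0,0,0,0,0,0,0.7])

```text
clock: 7.2
position: [0.4573, 0.2376, 0.1147]
orientation: [-0.0, 0.994, 0.106, -0.001]
ft_force: [0.4, -0.4, -0.6]
gripper_width: 0.702
gripper_force: 0.0
```

```bash
python3 -c "
from h import *
report()
ims=[]
for n,(x,y) in (('scene',(185,290)),('top',(160,240))):
    f=grab_frame(n);c=f['img'][y:y+120,x:x+120][:,:,::-1];cv2.imwrite('pics/raw_'+n+'.png',f['img'][:,:,::-1]);ims.append(cv2.resize(c,(400,400),interpolation=cv2.INTER_CUBIC))
cv2.imwrite('pics/c5.png',np.hstack(ims));report()"
```

```text
t 7.2 p [0.4573 0.2376 0.1147] yaw_y -77.79 z [-2.1e-03 -1.0e-04 -1.0e+00] F [ 0.4 -0.4 -0.6] T [-0.01  0.1   0.  ] w 66.0 0.0 q [0.37 0.05 1.59 0.   1.5  1.73]
t 7.3 p [0.4601 0.2381 0.1151] yaw_y -77.83 z [ 1.e-03  6.e-04 -1.e+00] F [ 0.  -0.2  0.2] T [-0.05  0.12 -0.01] w 65.5 0.0 q [0.37 0.05 1.59 0.   1.5  1.73]
```

View pics/c5.png

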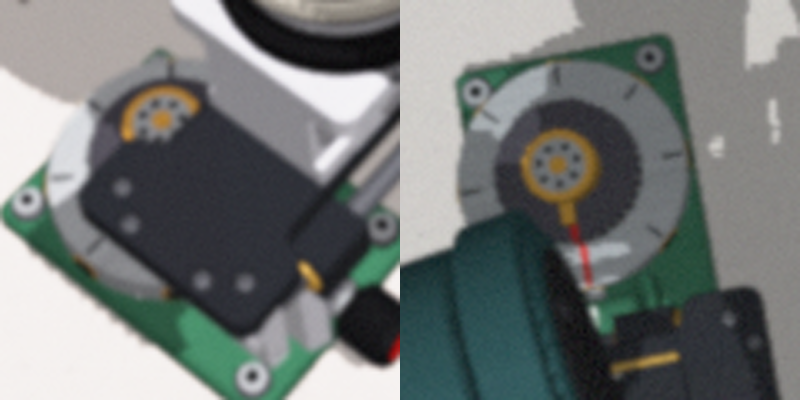

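The top view is clear: barrel centre at crop (161,165), lug end at (169,222), and the red line starting at (173,228). I'll measure the angle.

```bash
python3 - <<'E'
from h import *
f=grab_frame("top");a=lambda v:np.degrees(np.arctan2(v[1],v[0])).round(1)
img=cv2.resize(f["img"][240:360,160:280],None,fx=8,fy=8,interpolation=cv2.INTER_CUBIC)
g={**f,"img":img};P=lambda u,v,z:onz(f,160+(u+.5)/8-.5,240+(v+.5)/8-.5,z)[:2]
o=orange(g,(0,960,0,960));r=red(g,(0,960,0,960))
v,u=np.nonzero(o);print("orange bbox",u.min(),u.max(),v.min(),v.max())
# collar: fit circle to face holes via top part of mask hull
cl=max(cv2.findContours(o,cv2.RETR_EXTERNAL,cv2.CHAIN_APPROX_NONE)[0],key=cv2.contourArea)
for y in range(450,560,10):
    k=np.nonzero(o[y])[0]; q=np.nonzero(r[y])[0]
    print(y,(k.min(),k.max()) if len(k) else None,(q.min(),q.max()) if len(q) else None)
for y in range(560,720,20):
    q=np.nonzero(r[y])[0];print(y,(q.min(),q.max()) if len(q) else None)
C=P(161/400*960,165/400*960,.0845);print("C",C)
cc,_=cv2.minEnclosingCircle(cl[cl[:,0,1]<440]);print("circ",cc,P(*cc,.0845))
E
```

```text
orange bbox 290 670 308 886
450 (np.int64(308), np.int64(462)) None
460 (np.int64(314), np.int64(450)) None
470 (np.int64(327), np.int64(439)) None
480 (np.int64(346), np.int64(425)) None
490 (np.int64(375), np.int64(419)) None
500 (np.int64(381), np.int64(420)) None
510 (np.int64(382), np.int64(421)) None
520 (np.int64(384), np.int64(423)) None
530 (np.int64(385), np.int64(424)) None
540 (np.int64(395), np.int64(411)) (np.int64(417), np.int64(425))
550 None (np.int64(408), np.int64(427))
560 (np.int64(410), np.int64(428))
580 (np.int64(423), np.int64(432))
600 (np.int64(437), np.int64(445))
620 (np.int64(442), np.int64(449))
640 (np.int64(443), np.int64(451))
660 (np.int64(448), np.int64(453))
680 None
700 None
C [0.56516321 0.25919356]
circ (384.1835021972656, 398.0) [0.56479348 0.25957129]
```

```bash
python3 - <<'E'
from h import *
f=grab_frame("top");a=lambda v:np.degrees(np.arctan2(v[1],v[0])).round(1)
P=lambda u,v,z:onz(f,160+(u+.5)/8-.5,240+(v+.5)/8-.5,z)[:2]
L=[P(400.5,500,.074),P(402.5,510,.074),P(404.5,530,.074)]
R=[P(418,553,.0665),P(419,560,.0665)]+[P(441,600,.047),P(445.5,620,.047),P(447,640,.047),P(450.5,660,.047)]
print(np.round(L,4).tolist(),np.round(R,4).tolist())
X=np.array(R);d=np.linalg.svd(X-X.mean(0))[2][0];print("red fit",a(-d),a(d),"lug slope",a(L[2]-L[0]))
for C in((.5650,.2594),(.5648,.2596)):
    print("lug",[a(p-C) for p in L],"red",[a(p-C) for p in R])
E
```

```text
[[0.5473, 0.2574], [0.5455, 0.257], [0.5419, 0.2564]] [[0.5383, 0.255], [0.537, 0.2548], [0.5309, 0.2535], [0.5272, 0.2525], [0.5235, 0.252], [0.5198, 0.2512]]
red fit 11.8 -168.2 lug slope -169.4
lug [np.float64(-173.7), np.float64(-172.9), np.float64(-172.7)] red [np.float64(-170.7), np.float64(-170.6), np.float64(-170.2), np.float64(-169.6), np.float64(-169.9), np.float64(-169.7)]
lug [np.float64(-173.0), np.float64(-172.3), np.float64(-172.1)] red [np.float64(-170.2), np.float64(-170.1), np.float64(-169.8), np.float64(-169.3), np.float64(-169.6), np.float64(-169.4)]
```

```bash
python3 - <<'E'
from h import *
f=grab_frame("scene");a=lambda v:np.degrees(np.arctan2(v[1],v[0])).round(1)
img=cv2.imread("pics/s4.png")[:,:,::-1].copy();k=120/800
P=lambda u,v,z:onz(f,185+(u+.5)*k-.5,290+(v+.5)*k-.5,z)[:2]
g={"img":img};o=orange(g,(290,480,150,380));r=red(g,(380,560,320,500))
# warp to world metric at each height: sample mask pixel positions, rotate to head frame, print edges
th=np.radians(11.8);ex=np.array([np.cos(th),np.sin(th)]);ey=np.array([-ex[1],ex[0]])
def prof(m,z,step=.002):
    v,u=np.nonzero(m);W=np.array([P(x,y,z) for x,y in zip(u[::2],v[::2])])-[.565,.2620]
    X,Y=W@ex,W@ey
    for b in np.arange(-.048,-.014,step):
        s=Y[(X>=b)&(X<b+step)]
        if len(s)>10:print(z,round(b*1e3),(np.percentile(s,[2,50,98])*1e3).round(1))
prof(o,.074);prof(r,.0665)
E
```

```text
0.074 -28 [1.2 4.6 7. ]
0.074 -26 [0.3 3.9 7.5]
0.074 -24 [-0.2  3.6  7.5]
0.074 -22 [-0.5  3.5  7.3]
0.074 -20 [-0.9  3.4  8. ]
0.074 -18 [-3.2  4.  11.3]
0.074 -16 [-5.5  4.2 13.6]
0.0665 -48 [6.5 7.1 7.6]
0.0665 -46 [6.6 7.1 7.6]
0.0665 -44 [6.7 7.2 7.5]
0.0665 -42 [6.2 7.  7.6]
0.0665 -40 [5.3 6.5 7.5]
0.0665 -38 [2.9 4.8 6.7]
0.0665 -36 [1.6 3.2 4.9]
0.0665 -34 [0.2 2.1 3.7]
0.0665 -32 [-0.6  1.3  3.4]
0.0665 -30 [-1.   1.4  3.6]
0.0665 -28 [-1.1  1.2  3.6]
0.0665 -26 [-0.8  1.2  3.7]
```

```bash
python3 - <<'E'
from h import *
f=grab_frame("top");a=lambda v:np.degrees(np.arctan2(v[1],v[0])).round(1)
img=cv2.resize(f["img"][240:360,160:280],None,fx=8,fy=8,interpolation=cv2.INTER_CUBIC)
P=lambda u,v,z:onz(f,160+(u+.5)/8-.5,240+(v+.5)/8-.5,z)[:2]
o=orange({"img":img},(0,960,0,960))
cn,h=cv2.findContours(o,cv2.RETR_CCOMP,cv2.CHAIN_APPROX_NONE)
for c,hh in zip(cn,h[0]):
    if cv2.contourArea(c)>300:
        (x,y),r=cv2.minEnclosingCircle(c);m=cv2.moments(c);cx,cy=m["m10"]/m["m00"],m["m01"]/m["m00"]
        print("hole" if hh[3]>=0 else "outer",cv2.contourArea(c),(round(cx,1),round(cy,1)),"enc",round(x),round(y),round(r),P(cx,cy,.0845).round(4))
        q=P(cx,cy,.0845);print("  lug ang",[a(P(u,v,.074)-q) for u,v in((402.5,510),(404.5,530))])
E
```

```text
outer 3316.0 (590.4, 854.5) enc 589 856 82 [0.4844 0.2187]
  lug ang [np.float64(32.1), np.float64(33.3)]
outer 989.0 (378.5, 395.4) enc 378 396 19 [0.5652 0.2606]
  lug ang [np.float64(-169.6), np.float64(-169.8)]
outer 28075.5 (385.8, 407.8) enc 386 426 118 [0.563  0.2592]
  lug ang [np.float64(-172.8), np.float64(-172.6)]
hole 14667.5 (379.6, 396.2) enc 379 396 70 [0.5651 0.2604]
  lug ang [np.float64(-170.1), np.float64(-170.3)]
```

The lug reads about 1.7° clockwise of the line. I'll go back, regrip and turn it counter-clockwise by that much.

Request:
send_rows(steps=[0,0,0,0.89,0,0,0.7,0,0,0,0.89,0,0,0.7,0,0,0,0.89,0,0,0.7,0,0,0,0.89,0,0,0.7,0,0,0,0.89,0,0,0.7,0,0,0,0.89,0,0,0.7,0,0,0,0,0,0.75,0.6,0,0,0,0,0,0.75,0.6,0,0,0,0,0,0.75,0.5,0,0,0,0,0,0,0.4,0,0,0,0,0,0,0.25,0,0,0,0,0,0,0.25,0,0,0,0,0,0,0.25,0,0,0,0,0,0,0.25,0,0,0,0,0,0,0.25])

```text
clock: 8.75
position: [0.5649, 0.2599, 0.07]
orientation: [0.0, 0.994, 0.106, 0.0]
ft_force: [1.3, -1.8, -0.7]
gripper_width: 0.332
gripper_force: 30.0
```

```bash
python3 -c "
from h import *
report()"
```

```text
t 8.75 p [0.5649 0.2599 0.07  ] yaw_y -77.88 z [ 1.e-03 -6.e-04 -1.e+00] F [ 1.3 -1.8 -0.7] T [-0.4  -0.03 -0.03] w 31.2 29.982461035251617 q [ 0.34  0.31  1.39 -0.    1.45  1.7 ]
```

Request:
send_rows(steps=[0,0,-0.0047,0,0,0,0.25,0,0,0,0,0,0,0.25,0,0,0,0,0,0,0.25,0,0,0,0,0,0,0.7,0,0,0,0,0,0,0.7,0,0,0,0,0,0,0.7,0,0,0,0,0,0,0.7,0,0,0,0,0,0,0.7,0,0,0,0,0,-0.75,0.7,0,0,0,0,0,-0.75,0.7,0,0,0,0,0,-0.75,0.7,0,0,0,-0.89,0,0,0.7,0,0,0,-0.89,0,0,0.7,0,0,0,-0.89,0,0,0.7,0,0,0,-0.89,0,0,0.7,0,0,0,-0.89,0,0,0.7,0,0,0,-0.89,0,0,0.7,0,0,0,0,0,0,0.7])

```text
clock: 10.25
position: [0.4582, 0.2345, 0.1149]
orientation: [-0.0, 0.993, 0.121, -0.001]
ft_force: [0.2, -0.2, -0.8]
gripper_width: 0.701
gripper_force: 0.0
```

```bash
cat > lug.py <<'E'
from h import *
f=grab_frame("top");a=lambda v:np.degrees(np.arctan2(v[1],v[0])).round(1)
img=cv2.resize(f["img"][240:360,160:280],None,fx=8,fy=8,interpolation=cv2.INTER_CUBIC)
P=lambda u,v,z:onz(f,160+(u+.5)/8-.5,240+(v+.5)/8-.5,z)[:2]
o=orange({"img":img},(0,960,0,960));r=red({"img":img},(0,960,0,960))
cn,h=cv2.findContours(o,cv2.RETR_CCOMP,cv2.CHAIN_APPROX_NONE)
for c,hh in zip(cn,h[0]):
    if hh[3]>=0 and cv2.contourArea(c)>3000:m=cv2.moments(c);C=P(m["m10"]/m["m00"],m["m01"]/m["m00"],.0845)
mid=lambda m,y,z:P(np.nonzero(m[y])[0][[0,-1]].mean(),y,z)
print("C",C.round(4),"lug",[a(mid(o,y,.074)-C) for y in(500,510,520,530)])
X=np.array([mid(r,y,.0665) for y in(555,560)]+[mid(r,y,.047) for y in(600,620,640,660) if r[y].any()])
print("red radial",[a(x-C) for x in X],"fit",a(np.linalg.svd(X-X.mean(0))[2][0]))
E
python3 lug.py; python3 -c "
from h import *
report();report();go((.4608,.2376,.1),(.4608,.2376,.021))"
```

```text
C [0.5652 0.2603] lug [np.float64(-168.9), np.float64(-169.1), np.float64(-169.3), np.float64(-169.5)]
red radial [np.float64(-168.8), np.float64(-168.9), np.float64(-169.0), np.float64(-168.9), np.float64(-169.6), np.float64(-168.6)] fit -169.2
t 10.3 p [0.4599 0.2349 0.1151] yaw_y -76.14 z [ 6.e-04  6.e-04 -1.e+00] F [ 0.3  0.  -0.1] T [-0.06  0.14  0.02] w 65.7 0.0 q [0.36 0.05 1.59 0.   1.5  1.69]
t 10.3 p [0.4599 0.2349 0.1151] yaw_y -76.14 z [ 6.e-04  6.e-04 -1.e+00] F [ 0.3  0.  -0.1] T [-0.06  0.14  0.02] w 65.7 0.0 q [0.36 0.05 1.59 0.   1.5  1.69]
(0.4608, 0.2376, 0.1) units [ 0.074 -0.122  0.757] rows 1 each [ 0.074 -0.122  0.757]
(0.4608, 0.2376, 0.021) units [-3.00e-03  2.00e-03  3.95e+00] rows 4 each [-0.001  0.     0.987]
```

The lug now matches the line to within about 0.3°. Next I'll go down to the knob.

Request:
send_rows(steps=[0,0,0.0047,0.07,-0.12,0,0.7,0,0,0,0,0,0.93,0.7,0,0,0,0,0,0.93,0.7,0,0,0,0,0,0.93,0.7,0,0,0,0,0,0.93,0.7,0,0,0,0,0,0.95,0.7,0,0,0,0,0,0,0.5,0,0,0,0,0,0,0.4,0,0,0,0,0,0,0.2,0,0,0,0,0,0,0.2,0,0,0,0,0,0,0.2,0,0,0,0,0,0,0.2,0,0,0,0,0,0,0.2,0,0,0,0,0,0,0.2])

```text
clock: 11.47
position: [0.4628, 0.2361, 0.0226]
orientation: [0.001, 0.994, 0.106, 0.001]
ft_force: [1.7, -5.5, 4.9]
gripper_width: 0.269
gripper_force: 30.0
```

```bash
python3 -c "
from h import *
report()
ims=[]
for n,(x,y) in (('scene',(200,300)),('top',(170,260))):
    f=grab_frame(n);c=f['img'][y:y+120,x:x+120][:,:,::-1];ims.append(cv2.resize(c,(400,400),interpolation=cv2.INTER_CUBIC))
cv2.imwrite('pics/c6.png',np.hstack(ims));report()"
```

```text
t 11.4667 p [0.4628 0.2361 0.0226] yaw_y -77.85 z [ 0.003  -0.0025 -1.    ] F [ 1.7 -5.5  4.9] T [-1.08 -0.07  0.1 ] w 25.3 30.00374999450287 q [ 0.36  0.13  1.7  -0.    1.31  1.72]
t 11.5667 p [0.4628 0.2361 0.0226] yaw_y -77.86 z [ 0.003  -0.0023 -1.    ] F [ 1.6 -4.   3.6] T [-1.   -0.03  0.05] w 25.3 30.004336983547546 q [ 0.36  0.13  1.7  -0.    1.31  1.72]
```

View pics/c6.png

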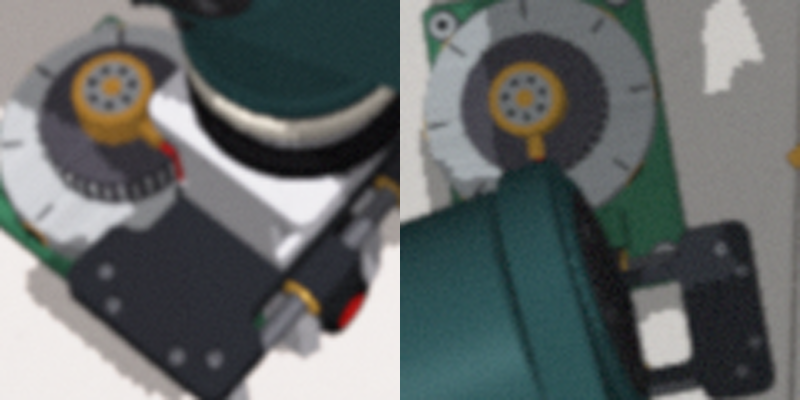

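The fingers hold the knob, with the opening at 25 mm, and the lug is still on the red line. I'll pull now.

Request:
send_rows(steps=[0,0,0,-0.1,0,0,0.2,0,0,0,-0.1,0,0,0.2,0,0,0,-0.1,0,0,0.2,0,0,0,-0.1,0,0,0.2,0,0,0,-0.1,0,0,0.2,0,0,0,-0.05,0,0,0.2,0,0,0,0,0,0,0.2,0,0,0,0,0,0,0.2])

```text
clock: 12.23
position: [0.4557, 0.2345, 0.0227]
orientation: [0.001, 0.994, 0.106, 0.006]
ft_force: [11.4, -3.5, -4.2]
gripper_width: 0.267
gripper_force: 30.0
```

```bash
python3 -c "
from h import *
report()"
```

```text
t 12.2333 p [0.4557 0.2345 0.0227] yaw_y -77.88 z [ 1.120e-02 -2.000e-04 -9.999e-01] F [11.4 -3.5 -4.2] T [-0.65 -1.67  0.06] w 25.1 30.008361786603928 q [ 0.37  0.11  1.72 -0.    1.3   1.73]
```

Request:
send_rows(steps=[0,0,0,-0.08,0,0,0.2,0,0,0,-0.08,0,0,0.2,0,0,0,-0.08,0,0,0.2,0,0,0,0,0,0,0.2,0,0,0,0,0,0,0.2])

```text
clock: 12.65
position: [0.4518, 0.2336, 0.0227]
orientation: [0.001, 0.994, 0.106, 0.006]
ft_force: [12.2, -2.7, -6.3]
gripper_width: 0.267
gripper_force: 30.0
```

```bash
python3 -c "
from h import *
report()"
```

```text
t 12.65 p [0.4518 0.2336 0.0227] yaw_y -77.88 z [ 1.300e-02  1.000e-04 -9.999e-01] F [12.2 -2.7 -6.3] T [-0.66 -2.04  0.16] w 25.1 30.008773058652878 q [ 0.37  0.1   1.73 -0.    1.3   1.73]
```

Request:
send_rows(steps=[0,0,0,-0.05,0,0,0.2,0,0,0,0,0,0,0.2,0,0,0,0,0,0,0.2,0,0,0,0,0,0,0.2,0,0,0,0,0,0,0.2,0,0,0,0,0,0,0.2])

```text
clock: 13.15
position: [0.4512, 0.2335, 0.0227]
orientation: [0.001, 0.994, 0.106, 0.007]
ft_force: [13.3, -3.2, -5.2]
gripper_width: 0.264
gripper_force: 30.0
```

```bash
python3 -c "
from h import *
report()
ims=[]
for n,(x,y) in (('scene',(200,300)),('top',(160,240))):
    f=grab_frame(n);c=f['img'][y:y+120,x:x+120][:,:,::-1];ims.append(cv2.resize(c,(400,400),interpolation=cv2.INTER_CUBIC))
cv2.imwrite('pics/c7.png',np.hstack(ims));report()"
```

```text
t 13.15 p [0.4512 0.2335 0.0227] yaw_y -77.88 z [ 1.350e-02  2.000e-04 -9.999e-01] F [13.3 -3.2 -5.2] T [-0.57 -2.13 -0.02] w 24.8 30.009156614542007 q [ 0.37  0.1   1.73 -0.    1.3   1.73]
t 13.25 p [0.4512 0.2335 0.0227] yaw_y -77.88 z [ 1.350e-02  2.000e-04 -9.999e-01] F [13.2 -1.9 -7.3] T [-0.56 -2.18  0.14] w 25.0 30.00911682844162 q [ 0.37  0.1   1.73 -0.    1.3   1.73]
```

View pics/c7.png

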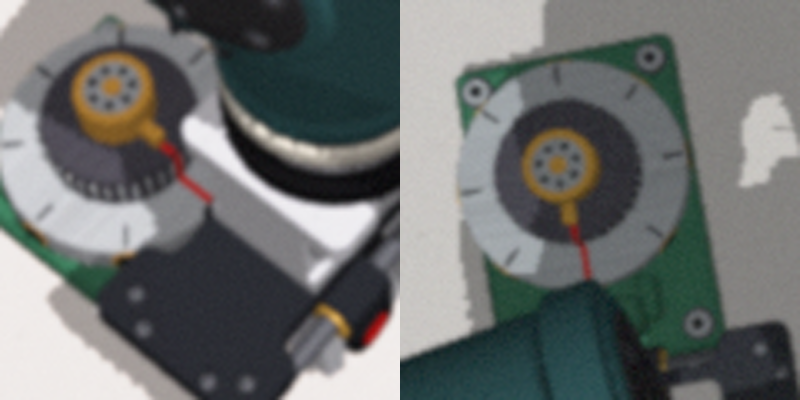

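The plunger is at its stop: 11.9 mm of travel, 13 N, and the knob's red end moved with the fingers. The lug still points along the red line in both views, and the head hasn't turned. I'll hand it in.

```bash
python3 -c "
from bench import robot
print(robot.sign_off())"
```

```text
the job is handed in; nothing more can be done
None
```

I turned the barrel until its lug lined up with the red zero line (within about 0.3° in the top camera) and let go of it. The index plunger is pulled back to its stop and held there, and the job was handed in at about 13 s.

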